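Unscrew the drinking jar's lid and hold it over the mouth

TASK

Open the square drinking jar for refilling: pull the steel stirrer up out of the hole in its orange lid and stand it in the red mug. Then, with the jar kept down in its wooden brace, unscrew the tight lid (anticlockwise from above) until its threads let go, lift it straight up and finish still holding it, level and still, about two centimetres clear above the jar's mouth, touching neither jar nor anything else. Leave the mug upright and the other kitchen things where they are.

Things in the scene. Friction and masses are not known exactly. Their poses are not given: they have to be found in the camera images.
- stirrer_grip (a point): On the axis of the stirrer, a straight steel rod 10 mm in diameter, 165 mm long, about 50 g, z towards its upper end. A dark rubber stopper disc (26 mm diameter, 6 mm thick) round it lies on the lid; the rod stands upright through the lid's hole. This point is 50 mm above the disc's underside, 40 mm below the rod's upper end, 125 mm above its lower end.
- stirrer_tip (a point): Centre of the stirrer's lower end face, 75 mm below the disc's underside; at the start it hangs inside the jar.
- mug: Red plastic mug with a handle on its own +y side, 84 mm across the mouth, 90 mm high, walls 4 mm, 220 g, loose on the counter. Origin: centre of its underside, z up. The jar and the mug stand one to the left and one to the right; which is which changes.
- cap_center (a point): Centre (half-way up) of the orange screw lid: ribbed round side 60 mm in diameter, 24 mm high, 50 g, 15 mm hole in its top. z up along the thread axis, x towards the white mark. Screwed on, its lower edge is 8 mm above the jar's shoulder and 18 mm below the mouth, so this point is 6 mm below the mouth. It turns stiffly (0.2 to 0.6 N m): a seal presses it up with about 12 N.
- cap_mark (a point): White mark on the lid's top, 22.5 mm out along its x. Lid yaw minus jar yaw: -0.33 to 0 rad at the start; turned anticlockwise from above it grows, and the lid is free between 0.80 and 1.10 (stop at about 1.12). There the seal pops it up by about 4 mm and it lifts straight off. Until then pulling up lifts the whole jar.
- jar: Square greenish glass drinking jar, 66 mm by 66 mm, 420 g, loose. Origin: centre of its underside, z up; x points to the yellow mark on its shoulder. The flat shoulder is 80 mm above the origin, the round neck is 40 mm in diameter (50 mm over its threads) and ends in the mouth at 106 mm.
- jar_mouth (a point): Centre of the jar's mouth, level with the top of its neck, 106 mm above the jar's underside; z up.
- brace: Wooden square socket screwed to the counter, in which the jar stands so that it cannot turn: 85 mm by 85 mm outside, 69 mm inside, walls 32 mm high, floor 6 mm thick. Origin: centre of its underside, on the counter. Nothing holds the jar down but its weight.
- pot: Aluminium pot lying upside down at the back, 180 mm across, 110 mm high. Bystander. Origin: centre of its footprint on the counter.
- ladle: Steel ladle lying on the counter, bowl 84 mm across, handle 270 mm long towards its +y. Bystander. Origin: under the bowl.
- bowl: Blue ceramic bowl, 130 mm across, 50 mm high. Bystander. Origin: centre of its underside.
- saltjar: Closed jar with a white cap, 64 mm across, 110 mm high. Bystander. Origin: centre of its underside.
- sponge: Yellow washing-up sponge, 70 by 110 by 30 mm. Bystander. Origin: centre of its underside.
- tin: Food tin, 74 mm across, 100 mm high. Bystander. Origin: centre of its underside.
Mind the look-alikes: they are no part of the job. What is meant by the mug is not purple, and is the smaller of those in its own colour.

How it is judged:
By the outcome, as a careful person would: the job done as asked, in the order asked, and still so for the second after the job is handed in, while the arm keeps its last pose, push and grip.
It also fails if it takes over 45 s, if anything falls off the work surface, if the arm or the gripper's body presses on something with over 40 N, if the wrist force passes 120 N, or if a joint passes its speed limit or range.

ROBOT

A 6-joint arm with a two-finger parallel gripper is mounted at the origin on the work surface. World frame = base frame: x ahead of the robot, y to its left, z up, the work surface at z = 0. Lengths are in m, angles in rad, forces in N, time in s.
With the tool pointing down it reaches from about 0.25 to 0.85 m from the base axis. Payload 12.5 kg.
Tool frame: the origin (TCP) lies at the centre of the arm's flange, where the gripper is bolted on; the fingertips stand 186 mm ahead of it and the grasp point (between the pads) lies robot.grip_depth ahead of it (robot.grip_depth is the distance from the TCP to the grasp point, in m); z points along the fingers, y is the direction in which the jaws open and shut (so a half turn about z gives the same grasp; the last joint's range is limited). The gripper opens to 93 mm and grips with 3 to 60 N. Pads are 15 mm wide; open, the fingers measure 128 mm over their backs; the gripper's body (75 mm by 188 mm) begins 65 mm behind the grasp point.
Start: joints at [-1.343, 0.351, 1.652, -0, 1.139, -0.085], TCP at [0.169, -0.523, 0.405] pointing down, gripper open.
Joint ranges: [-2.75, 2.75], [-0.79, 2.1], [0.01, 2.65], [-1.57, 4.71], [0.07, 3.14], [-2.87, 2.87]. Speed limits (rad/s): [2.22, 2.22, 2.79, 3.14, 3.14, 3.14].

INTERFACE

Orientations are given as a unit quaternion [x, y, z, w].
In Python, from station import robot, cams gives the robot as it stands.
- The arm moves only by the tool carry_out, never from a script. Its argument "moves" is a list of rows, each a list of 7 numbers: the shift along the tool's x, y, z scaled (see below), then the turn, a rotation vector about the tool's x, y, z scaled (see below), then the gripper's target within -1 to 1 (fully open at 1, half-way at 0, shut at -1). A call has 1 to 12 rows; each row shifts and turns the pose as measured when the row begins, along the tool's axes as they then stand; what a row does not reach is not made up. The controller multiplies each number of a shift by 0.75 m and each number of a turn by 90 degrees. A row lasts 1/8 s, in which the tool goes at most 62.5 mm and 10.7 degrees, less where a joint would pass 70% of its speed; a pose out of reach is approached as far as the arm can. A call with a number of a shift or a turn outside -1 to 1 is refused whole. A call with a gripper value outside its range is refused whole. The fingers move at their own pace and stop on an object; "grip_force" is the grip in N (left out, the last holds). Time passes only in rows, so rows that do not move let the fingers close. It gives the time, the measured TCP pose, the force and the opening at its end, in the units of the state.
- robot.read_state(): the state, without advancing time (a new reading comes with each control period).
- cams.snapshot(name): name is "scene" or "top" or "wrist"; returns a dict with "color" (384x512x3 uint8, red, green, blue), "K" (3x3 intrinsics, pixels), "position" and "rotation" of the camera in the world. Camera axes: x right, y up, looking along -z (the intrinsics and any distortion apply to the point x, -y, -z); pixel columns grow to the right and rows downward; lengths in m; the calibration is good to about 2 mm. A picture is of the moment at which its call begins. There is no depth.
- robot.sign_off(): hands the job in, once; it reports no verdict.
The state is a dict: "clock": time; "joint_pos": joint angles; "dq": joint speeds; "tau": joint torques, N m; "eef_pos": TCP position; "tool_rot": TCP orientation; "ft_force": force on the tool from outside, world axes, zero at the start; "wrist_torque": the same for the moment, N m; "width": finger opening in m.
Only numpy, scipy, OpenCV 4.12 (cv2) and the standard library are available. Lean on these libraries where they do the work, as an engineer would, in place of code of your own. Each camera call takes 0.05 s, during which the arm holds its last target.

## Working session

There is one attempt and no reset: what is moved stays moved. The work goes in short steps, Python scripts to look and compute and a tool call to move; the robot and the scene stay as the last step left them, time stands still between calls to the robot, and variables do not carry over. Pictures are saved under pics/ and viewed, and the job is handed in when it is done.

Besides the shell and the picture viewer there is one more tool, called in YAML: its name, and indented under it one key for each argument. carry_out: Moves the arm, as the interface text tells. Its arguments: {"type":"object","properties":{"moves":{"type":"array"},"grip_force":{"type":"number"}},"required":["moves"]}

```bash
mkdir -p pics; ls; python3 - <<'E'
from station import robot,cams
import cv2
print(robot.read_state(), robot.grip_depth)
for n in ["scene","top","wrist"]:
    s=cams.snapshot(n); cv2.imwrite(f"pics/{n}0.png",s["color"][:,:,::-1]); print(n,s["K"].tolist(),s["position"],s["rotation"],[k for k in s])
E
```

```text
pics
{'clock': 0.0, 'joint_pos': array([-1.34260646e+00,  3.51218431e-01,  1.65241577e+00, -4.10314393e-06,
        1.13909302e+00, -8.46096546e-02]), 'dq': array([ 4.11597219e-06, -1.09931467e-03, -5.39278485e-04,  2.24509303e-04,
        1.17119744e-03,  6.05715377e-05]), 'tau': array([-2.99087784e-03, -4.97328007e+01, -2.85265446e+01,  6.97805313e-02,
        2.57233746e-02, -8.94774303e-05]), 'eef_pos': array([ 0.16923777, -0.52318016,  0.40421422]), 'tool_rot': array([ 9.87794175e-01,  1.55763752e-01, -4.25486668e-05, -5.65691910e-04]), 'ft_force': array([ 0.30825652,  0.2074413 , -0.80885295]), 'wrist_torque': array([-0.00912452, -0.02934151, -0.03595859]), 'width': 0.09283033128258486} 0.1673
scene [[460.68071700432046, 0.0, 251.37626004180282], [0.0, 460.68071700432046, 189.66023739248268], [0.0, 0.0, 1.0]] [1.30907473 0.5127595  0.93320629] [0.19351472 0.36704777 0.80910884 0.41613804] ['color', 'K', 'position', 'rotation']
top [[492.8646572338602, 0.0, 257.1439641661132], [0.0, 492.8646572338602, 194.89150559364845], [0.0, 0.0, 1.0]] [ 0.39078374 -0.02143018  1.82771489] [-0.04322094  0.03499497  0.70933438 -0.70267492] ['color', 'K', 'position', 'rotation']
wrist [[299.54390550875127, 0.0, 257.9579978705861], [0.0, 299.54390550875127, 195.57073379236735], [0.0, 0.0, 1.0]] [ 0.24236599 -0.49954362  0.38521752] [-0.11305483  0.08275091 -0.58272925  0.80049829] ['color', 'K', 'position', 'rotation']
```

View pics/scene0.png

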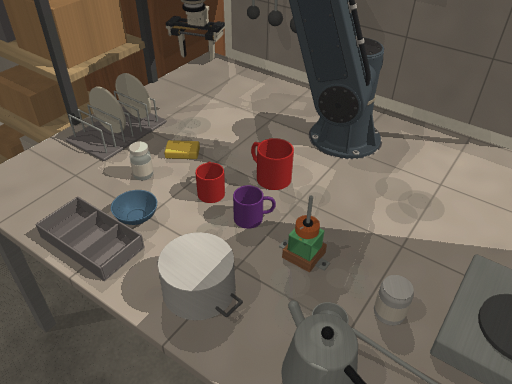

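View pics/top0.png

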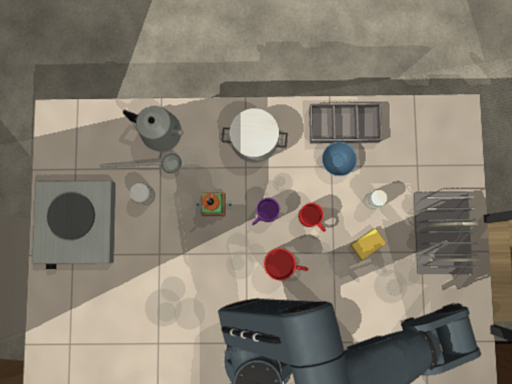

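View pics/wrist0.png

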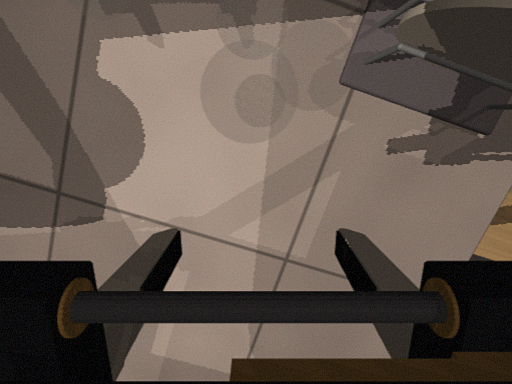

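The scene picture shows the small red mug at (210,183), with the big red and purple mugs as look-alikes. The jar in its brace is at (306,243), and in the top picture it's at (212,203) with the small red mug at (311,215). I'll zoom in on those.

```bash
cat > h.py <<'E'
import numpy as np, cv2
from scipy.spatial.transform import Rotation as R
from station import robot,cams
def P(s,X):
    X=np.atleast_2d(X); c=R.from_quat(s["rotation"]).inv().apply(X-np.array(s["position"]))
    K=s["K"]; return np.c_[K[0][0]*c[:,0]/-c[:,2]+K[0][2], K[1][1]*-c[:,1]/-c[:,2]+K[1][2]]
def ray(s,u,v):
    K=s["K"]; d=np.array([(u-K[0][2])/K[0][0],-(v-K[1][2])/K[1][1],-1.]); return np.array(s["position"]),R.from_quat(s["rotation"]).apply(d)
def onz(s,u,v,z):
    p,d=ray(s,u,v); return p+d*(z-p[2])/d[2]
def tri(obs):
    A=np.zeros((3,3));b=np.zeros(3)
    for s,u,v in obs:
        p,d=ray(s,u,v); d/=np.linalg.norm(d); M=np.eye(3)-np.outer(d,d); A+=M;b+=M@p
    return np.linalg.solve(A,b)
def crop(s,n,u,v,w,h,f):
    c=s["color"][max(0,v-h):v+h,max(0,u-w):u+w,::-1]; cv2.imwrite(n,cv2.resize(c,None,fx=f,fy=f,interpolation=cv2.INTER_CUBIC))
def inv(X, yaw=None): pass
E
python3 - <<'E'
from h import *
t=cams.snapshot("top"); c=cams.snapshot("scene")
crop(t,"pics/t1.png",262,210,75,35,5)
crop(c,"pics/c1.png",305,235,35,45,7)
crop(c,"pics/c2.png",215,185,40,35,7)
for z in (0,0.1,.2): print(onz(t,212,203,z),onz(t,311,215,z))
E
```

```text
[0.56527863 0.16757589 0.        ] [ 0.51692514 -0.20016209  0.        ]
[0.55573147 0.15723478 0.1       ] [ 0.51002355 -0.19038311  0.1       ]
[0.54618431 0.14689366 0.2       ] [ 0.50312195 -0.18060413  0.2       ]
```

View pics/t1.png

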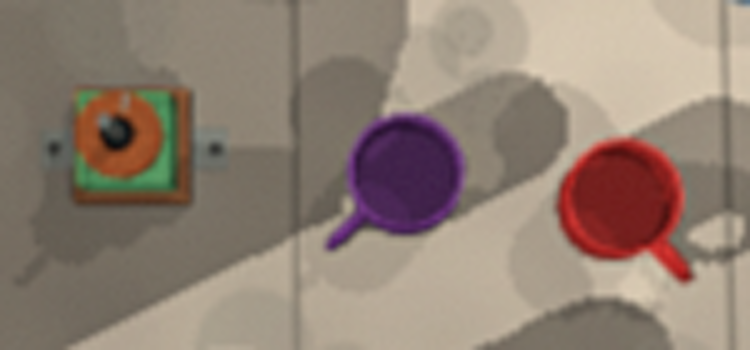

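View pics/c1.png

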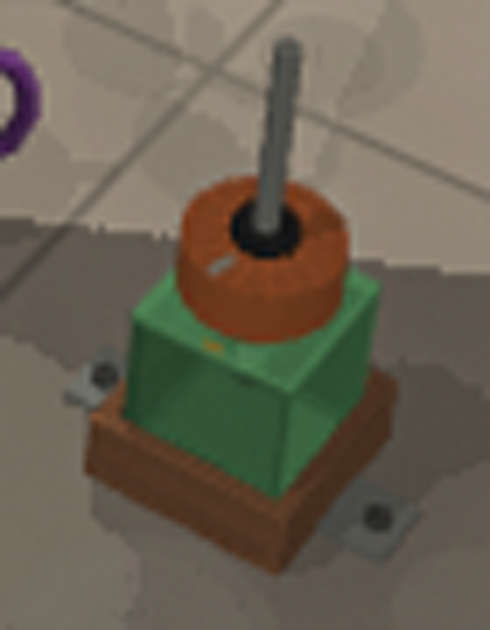

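View pics/c2.png

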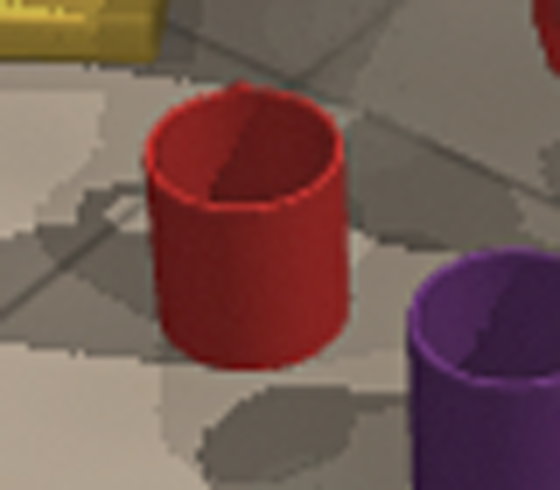

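```bash
python3 - <<'E'
from h import *
t=cams.snapshot("top"); c=cams.snapshot("scene")
T=lambda x,y:(t,187+(x+.5)/5-.5,175+(y+.5)/5-.5)
C=lambda x,y:(c,270+(x+.5)/7-.5,190+(y+.5)/7-.5)
D=lambda x,y:(c,175+(x+.5)/7-.5,150+(y+.5)/7-.5)
print("lid", onz(*T(119,135),.118), onz(*C(265,232),.118), tri([T(119,135),C(265,232)]))
print("rodtop", onz(*C(288,42),.208))
print("brace corners top",[onz(*T(*p),.032)[:2].round(4) for p in ((73,203),(192,203),(192,88))])
print("brace bolts",[onz(*T(*p),.004)[:2].round(4) for p in ((55,149),(214,149))])
print("brace bolts",[onz(*C(*p),.004)[:2].round(4) for p in ((104,376),(378,518))])
print("brace C",[onz(*C(*p),.032)[:2].round(4) for p in ((92,425),(277,528),(395,385))])
print("jar shoulder",[onz(*T(*p),.086)[:2].round(4) for p in ((75,90),(76,191),(177,190))],[onz(*C(*p),.086)[:2].round(4) for p in ((131,313),(287,391),(380,285))])
print("capmark", onz(*T(126,100),.118), onz(*C(221,265),.118)); print("jarmark",onz(*C(213,346),.086))
print("mug", onz(*T(621,198),.09), onz(*D(246,147),.09), "handle",onz(*T(685,272),.06))
def lab(s,n):
    im=cv2.resize(s["color"][:,:,::-1],None,fx=1,fy=1)
    cv2.imwrite(n,im)
for r in [t,c]:
  print(P(r,[[.553,.158,.208],[.553,.158,.118],[.553,.158,0.02]]).round(1))
E
```

```text
lid [0.55897474 0.16096931 0.118     ] [0.56052854 0.16073341 0.118     ] [0.55929732 0.16066966 0.11691961]
rodtop [0.55984596 0.1602408  0.208     ]
brace corners top [array([0.5178, 0.2037]), array([0.517 , 0.1167]), array([0.6016, 0.1165])]
brace bolts [array([0.5602, 0.2208]), array([0.559 , 0.1024])]
brace bolts [array([0.5608, 0.1005]), array([0.5614, 0.2211])]
brace C [array([0.6066, 0.1223]), array([0.6092, 0.2026]), array([0.5233, 0.204 ])]
jar shoulder [array([0.5946, 0.1958]), array([0.5225, 0.1948]), array([0.5225, 0.1231])] [array([0.5953, 0.1284]), array([0.5952, 0.193 ]), array([0.5302, 0.1947])]
capmark [0.5835037  0.15611329 0.118     ] [0.58387352 0.15639634 0.118     ]
jarmark [0.59187596 0.16074756 0.086     ]
mug [ 0.5135467  -0.19071521  0.09      ] [ 0.51544915 -0.19218649  0.09      ] handle [ 0.462221   -0.23824502  0.06      ]
[[208.4 200.8]
 [211.2 203.3]
 [214.  205.8]]
[[311.3 193.7]
 [308.  220.5]
 [304.7 246.8]]
```

carry_out:
  moves:
    - [0.059,-0.054,-0.004,0,0,0,1]
    - [0.059,-0.054,-0.004,0,0,0,1]
    - [0.059,-0.054,-0.004,0,0,0,1]
    - [0.059,-0.054,-0.004,0,0,0,1]
    - [0.059,-0.054,-0.004,0,0,0,1]
    - [0.059,-0.054,-0.004,0,0,0,1]
    - [0.059,-0.054,-0.004,0,0,0,1]
    - [0.059,-0.054,-0.004,0,0,0,1]
    - [0.059,-0.054,-0.004,0,0,0,1]
    - [0.059,-0.054,-0.004,0,0,0,1]
    - [0.059,-0.054,-0.004,0,0,0,1]
  grip_force: 20

```text
clock: 1.72
eef_pos: [0.5032, 0.0659, 0.4398]
tool_rot: [0.988, 0.153, 0.003, 0.002]
ft_force: [0.1, -1.1, 0.3]
width: 0.0929
```

```bash
cat >> h.py <<'E'
def st():
    s=robot.read_state(); r=R.from_quat(s["tool_rot"]); m=r.as_matrix(); g=s["eef_pos"]+m[:,2]*robot.grip_depth
    print("t",round(s["clock"],2),"grasp",g.round(4),"psi",round(float(np.arctan2(m[1,0],m[0,0])),4),"z",m[:,2].round(4),"w",round(float(s["width"]),4),"F",s["ft_force"].round(2),"M",s["wrist_torque"].round(2),"q",s["joint_pos"].round(3))
    return s,r,g
def plan(goal,psi=None,tilt=(0,0,0)):
    """total shift (tool axes, scaled) for grasp point goal + total turn (scaled)"""
    s,r,g=st()
    if psi is None: m=r.as_matrix(); psi=np.arctan2(m[1,0],m[0,0])
    rg=R.from_rotvec(tilt)*R.from_euler('z',psi)*R.from_euler('x',np.pi)
    tcp=np.array(goal)-rg.apply([0,0,1])*robot.grip_depth
    print("shift",(r.inv().apply(tcp-s["eef_pos"])/.75).round(4),"turn",((r.inv()*rg).as_rotvec()/(np.pi/2)).round(4))
E
python3 -c "
from h import *
plan([.56,.161,.28],1.25)
c=cams.snapshot('wrist');cv2.imwrite('pics/w1.png',c['color'][:,:,::-1])"
```

```text
t 1.73 grasp [0.5041 0.0655 0.2725] psi 0.3064 z [ 0.0055 -0.0025 -1.    ] w 0.0929 F [ 0.14 -1.09  0.28] M [-0.08  0.02  0.04] q [ 0.039  0.236  1.717 -0.003  1.183  1.305]
shift [ 0.1105 -0.098  -0.0099] turn [ 0.0037 -0.0014 -0.6007]
```

carry_out:
  moves:
    - [0.037,-0.033,-0.003,0,0,0,1]
    - [0.037,-0.033,-0.003,0,0,0,1]
    - [0.037,-0.033,-0.003,0,0,0,1]
    - [0,0,0,0,0,-0.1,1]
    - [0,0,0,0,0,-0.1,1]
    - [0,0,0,0,0,-0.1,1]
    - [0,0,0,0,0,-0.1,1]
    - [0,0,0,0,0,-0.1,1]
    - [0,0,0,0,0,-0.1,1]
    - [0,0,0,0,0,0,1]

```text
clock: 3.02
eef_pos: [0.5639, 0.1723, 0.4459]
tool_rot: [0.801, 0.599, 0.002, 0.002]
ft_force: [-0.2, -1.1, -0.4]
width: 0.0931
```

```bash
python3 -c "
from h import *
plan([.56,.161,.28],1.25)
c=cams.snapshot('wrist');cv2.imwrite('pics/w2.png',c['color'][:,:,::-1])
for z in (.118,.168,.208): print(P(c,[[.56,.161,z]]).round(1))
"
```

```text
t 3.02 grasp [0.5647 0.1722 0.2786] psi 1.2839 z [ 5.3e-03 -8.0e-04 -1.0e+00] w 0.0931 F [-0.24 -1.06 -0.44] M [-0.02 -0.04  0.04] q [ 0.218  0.385  1.497 -0.002  1.254  0.505]
shift [-0.0159 -0.0007 -0.0019] turn [ 0.0034 -0.0005  0.0216]
[[256.1 195.5]]
[[256.1 210.6]]
[[256.1 227.2]]
```

View pics/w2.png

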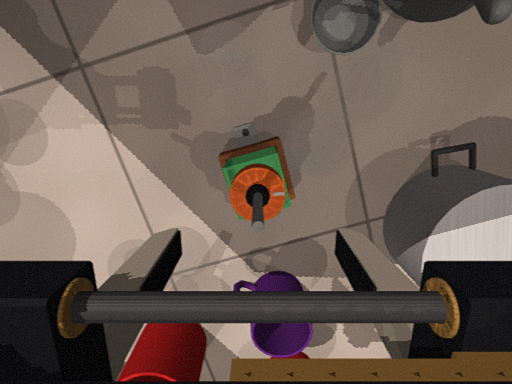

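```bash
python3 -c "
from h import *
c=cams.snapshot('wrist'); 
h=cv2.cvtColor(c['color'],cv2.COLOR_RGB2HSV); m=((h[:,:,0]<14)&(h[:,:,1]>190)&(h[:,:,2]>110)).astype('uint8'); m[:150]=0;m[240:]=0;m[:,:220]=0;m[:,300:]=0
cs,_=cv2.findContours(m,0,2); k=max(cs,key=cv2.contourArea); print(cv2.fitEllipse(k),cv2.boundingRect(k))
(e,_,_)=cv2.fitEllipse(k); print(onz(c,e[0],e[1],.115)); print(onz(c,258,222,.207),onz(c,278.5,193,.118))
crop(c,'pics/w2c.png',258,195,40,45,7)
"
```

```text
((256.6632385253906, 193.5579376220703), (51.033714294433594, 51.56023406982422), 37.86434555053711) (230, 167, 56, 53)
[0.56089918 0.1620618  0.115     ]
[0.56257205 0.16435867 0.207     ] [0.58371997 0.15675162 0.118     ]
```

View pics/w2c.png

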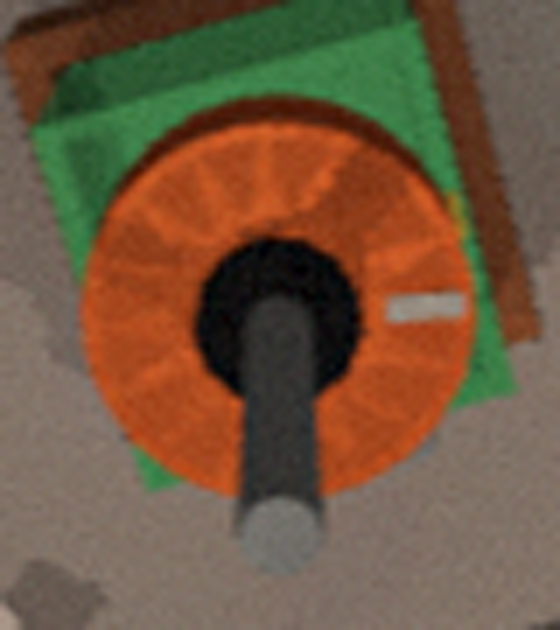

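```bash
python3 -c "
from h import *
plan([.561,.162,.168],1.28)
"
```

```text
t 3.12 grasp [0.5647 0.1722 0.2786] psi 1.2812 z [ 5.3e-03 -7.0e-04 -1.0e+00] w 0.093 F [-0.81  0.19  0.61] M [-0.08 -0.04 -0.01] q [ 0.218  0.385  1.497 -0.002  1.254  0.508]
shift [-0.0144 -0.0005  0.1475] turn [ 0.0034 -0.0005  0.0008]
```

carry_out:
  moves:
    - [-0.0145,0,0,0.0034,0,0,1]
    - [0,0,0.04,0,0,0,1]
    - [0,0,0.04,0,0,0,1]
    - [0,0,0.04,0,0,0,1]
    - [0,0,0.025,0,0,0,1]
    - [0,0,0,0,0,0,1]

```text
clock: 3.88
eef_pos: [0.5599, 0.1584, 0.335]
tool_rot: [0.806, 0.593, 0.0, -0.0]
ft_force: [-0.5, 0.1, -0.2]
width: 0.0928
```

```bash
python3 -c "
from h import *
plan([.561,.162,.168],1.28)
c=cams.snapshot('wrist');cv2.imwrite('pics/w3.png',c['color'][:,:,::-1])
"
```

```text
t 3.88 grasp [0.56   0.1586 0.1677] psi 1.2685 z [ 3.e-04  1.e-03 -1.e+00] w 0.0928 F [-0.53  0.09 -0.18] M [-0.05 -0.04 -0.04] q [1.960e-01 4.860e-01 1.633e+00 1.000e-03 1.022e+00 4.970e-01]
shift [ 0.005  -0.0001 -0.0004] turn [ 0.     -0.0006 -0.0073]
```

View pics/w3.png

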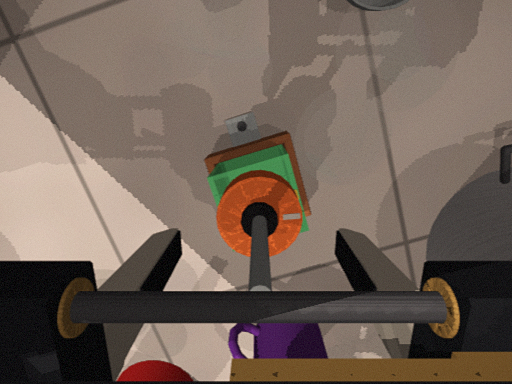

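The rod (its top at about (260,285)) is centred between the fingers, whose midline is near column 258. I'll nudge 3.5 mm and close.

carry_out:
  moves:
    - [0.0045,0.001,0,0,0,0,1]
    - [0,0,0,0,0,0,-1]
    - [0,0,0,0,0,0,-1]
    - [0,0,0,0,0,0,-1]
    - [0,0,0,0,0,0,-1]
    - [0,0,0,0,0,0,-1]
    - [0,0,0,0,0,0,-1]
  grip_force: 20

```text
clock: 4.8
eef_pos: [0.5624, 0.1615, 0.3389]
tool_rot: [0.806, 0.592, 0.003, 0.001]
ft_force: [0.2, 0.5, -0.1]
width: 0.0377
```

```bash
python3 -c "
from h import *
plan([.561,.162,.28],1.28)
"
```

```text
t 4.8 grasp [0.5634 0.1619 0.1716] psi 1.2677 z [ 0.0059  0.0021 -1.    ] w 0.0377 F [ 0.23  0.45 -0.06] M [-0.01 -0.09 -0.03] q [2.000e-01 4.860e-01 1.623e+00 1.000e-03 1.027e+00 5.030e-01]
shift [ 0.0006 -0.0012 -0.1445] turn [ 0.0032 -0.0024 -0.0078]
```

carry_out:
  moves:
    - [0,-0.0015,0.002,0,0,0,-1]
    - [0,0,0,0,0,0,-1]
    - [0,0,0,0,0,0,-1]
    - [0,0,0,0,0,0,-1]
    - [0,0,0,0,0,0,-1]

```text
clock: 5.42
eef_pos: [0.5613, 0.1619, 0.3372]
tool_rot: [0.806, 0.592, 0.003, 0.001]
ft_force: [0.3, 1.0, -0.4]
width: 0.0098
```

```bash
python3 -c "
from h import *
plan([.561,.162,.29],1.28)
"
```

```text
t 5.42 grasp [0.5622 0.1622 0.1699] psi 1.2677 z [ 0.0058  0.002  -1.    ] w 0.0098 F [ 0.26  0.97 -0.41] M [ 0.   -0.03 -0.01] q [2.010e-01 4.860e-01 1.627e+00 1.000e-03 1.022e+00 5.040e-01]
shift [ 0.0006  0.0004 -0.1601] turn [ 0.0032 -0.0023 -0.0078]
```

carry_out:
  moves:
    - [0,0,-0.015,0,0,0,-1]
    - [0,0,-0.03,0,0,0,-1]
    - [0,0,-0.03,0,0,0,-1]
    - [0,0,-0.03,0,0,0,-1]
    - [0,0,-0.03,0,0,0,-1]
    - [0,0,-0.025,0,0,0,-1]

```text
clock: 6.18
eef_pos: [0.5601, 0.1616, 0.4636]
tool_rot: [0.806, 0.592, 0.003, 0.001]
ft_force: [-0.1, 0.1, -0.3]
width: 0.0098
```

```bash
python3 -c "
from h import *
plan([.535,-.191,.30],1.28)
c=cams.snapshot('wrist');cv2.imwrite('pics/w4.png',c['color'][:,:,::-1])
c=cams.snapshot('scene');cv2.imwrite('pics/s4.png',c['color'][:,:,::-1])
"
```

```text
t 6.17 grasp [0.561  0.1619 0.2963] psi 1.2677 z [ 0.0054  0.002  -1.    ] w 0.0098 F [-0.13  0.06 -0.26] M [-0.07 -0.07 -0.02] q [2.010e-01 3.590e-01 1.492e+00 1.000e-03 1.286e+00 5.040e-01]
shift [-0.4586  0.1084 -0.006 ] turn [ 0.0029 -0.0022 -0.0079]
```

View pics/w4.png

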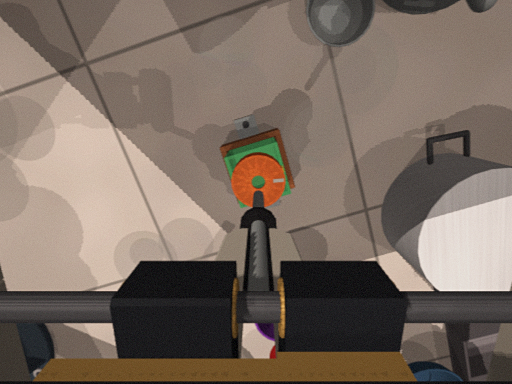

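View pics/s4.png

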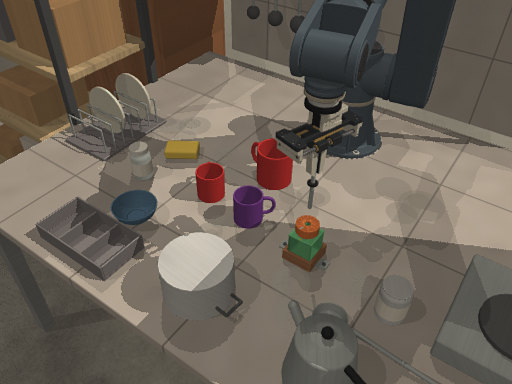

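carry_out:
  moves:
    - [-0.03,0.007,-0.005,0,0,0,-1]
    - [-0.058,0.0136,0,0,0,0,-1]
    - [-0.058,0.0136,0,0,0,0,-1]
    - [-0.058,0.0136,0,0,0,0,-1]
    - [-0.058,0.0136,0,0,0,0,-1]
    - [-0.058,0.0136,0,0,0,0,-1]
    - [-0.058,0.0136,0,0,0,0,-1]
    - [-0.045,0.01,0,0,0,0,-1]
    - [-0.02,0.006,0,0,0,0,-1]
    - [0,0,0,0,0,0,-1]

```text
clock: 7.52
eef_pos: [0.534, -0.1884, 0.462]
tool_rot: [0.805, 0.593, 0.002, -0.001]
ft_force: [-0.7, 0.4, 0.2]
width: 0.0098
```

```bash
python3 -c "
from h import *
th=np.radians(7); tip=np.array([.5145+.012,-.1915,.15]); 
plan(tip+.127*np.array([np.sin(th),0,np.cos(th)]),1.28,(0,th,0))
c=cams.snapshot('wrist');cv2.imwrite('pics/w5.png',c['color'][:,:,::-1]); print(P(c,[[.5145,-.1915,.09]]))
c=cams.snapshot('top');crop(c,'pics/t5.png',300,215,60,45,6); print(P(c,[[.5145,-.1915,.09]]))
c=cams.snapshot('scene');crop(c,'pics/s5.png',210,170,50,50,6)
"
```

```text
t 7.53 grasp [ 0.5345 -0.1877  0.2947] psi 1.2691 z [ 0.0028  0.0044 -1.    ] w 0.0098 F [-0.72  0.43  0.18] M [ 0.   -0.08  0.  ] q [-0.422  0.329  1.538  0.005  1.274 -0.122]
shift [0.0072 0.0373 0.0266] turn [ 0.0753 -0.0259 -0.0067]
[[243.17569168 184.17192372]]
[[311.01708165 213.92813665]]
```

View pics/w5.png

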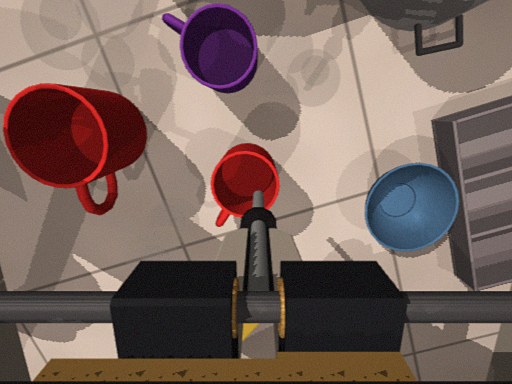

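View pics/s5.png

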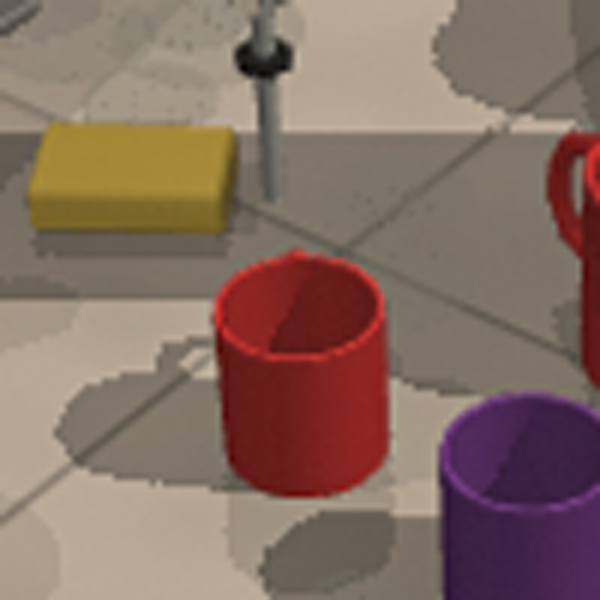

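carry_out:
  moves:
    - [0.0036,0.0187,0,0.0376,-0.013,-0.003,-1]
    - [0.0036,0.0187,0,0.0376,-0.013,-0.003,-1]
    - [0,0,0,0,0,0,-1]

```text
clock: 8.05
eef_pos: [0.5637, -0.1867, 0.4619]
tool_rot: [0.799, 0.598, -0.05, -0.037]
ft_force: [0.1, 0.1, -0.9]
width: 0.0096
```

```bash
python3 -c "
from h import *
th=np.radians(7); tip=np.array([.5145+.012,-.1915,.012]); 
plan(tip+.127*np.array([np.sin(th),0,np.cos(th)]),1.28,(0,th,0))
s,r,g=st(); a=r.apply([0,0,1]); print('tip',g+a*.127)
"
```

```text
t 8.05 grasp [ 0.543  -0.1869  0.2959] psi 1.287 z [-0.1237 -0.001  -0.9923] w 0.0096 F [ 0.14  0.15 -0.93] M [-0.05 -0.15 -0.04] q [-0.391  0.403  1.434 -0.049  1.419 -0.095]
shift [0.0009 0.0251 0.209 ] turn [-0.001   0.001   0.0031]
t 8.05 grasp [ 0.543  -0.1869  0.2959] psi 1.287 z [-0.1237 -0.001  -0.9923] w 0.0096 F [ 0.14  0.15 -0.93] M [-0.05 -0.15 -0.04] q [-0.391  0.403  1.434 -0.049  1.419 -0.095]
tip [ 0.52724461 -0.18698118  0.16986581]
```

carry_out:
  moves:
    - [0.001,0.013,0.03,0,0,0,-1]
    - [0,0.012,0.03,0,0,0,-1]
    - [0,0,0.03,0,0,0,-1]
    - [0,0,0,0,0,0,-1]

```text
clock: 8.55
eef_pos: [0.5728, -0.1883, 0.392]
tool_rot: [0.798, 0.599, -0.047, -0.035]
ft_force: [0.7, 0.3, 1.3]
width: 0.0094
```

```bash
python3 -c "
from h import *
th=np.radians(7); tip=np.array([.5145+.012,-.1915,.012]); 
plan(tip+.127*np.array([np.sin(th),0,np.cos(th)]),1.28,(0,th,0))
s,r,g=st(); a=r.apply([0,0,1]); print('tip',g+a*.127)
c=cams.snapshot('scene');crop(c,'pics/s6.png',210,160,50,50,6)
c=cams.snapshot('top');crop(c,'pics/t6.png',311,215,50,50,6)
c=cams.snapshot('wrist');cv2.imwrite('pics/w6.png',c['color'][:,:,::-1]); print(P(c,[[.5145,-.1915,.09],g+a*.127]))
"
```

```text
t 8.55 grasp [ 0.5533 -0.1885  0.2258] psi 1.2897 z [-0.1167 -0.0013 -0.9932] w 0.0094 F [0.67 0.28 1.32] M [-0.02 -0.14  0.04] q [-0.388  0.478  1.494 -0.047  1.277 -0.089]
shift [-0.004  0.001  0.118] turn [ 0.0034 -0.0001  0.0049]
t 8.55 grasp [ 0.5533 -0.1885  0.2258] psi 1.2897 z [-0.1167 -0.0013 -0.9932] w 0.0094 F [0.67 0.28 1.32] M [-0.02 -0.14  0.04] q [-0.388  0.478  1.494 -0.047  1.277 -0.089]
tip [ 0.53847646 -0.18866058  0.09968696]
[[236.254442   197.38283621]
 [257.05948506 191.98471034]]
```

View pics/s6.png

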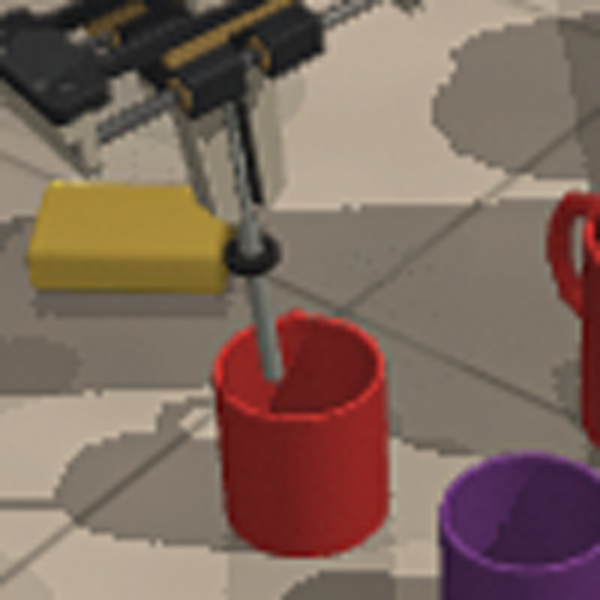

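View pics/w6.png

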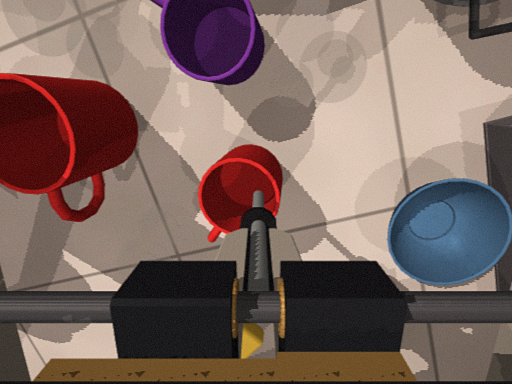

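carry_out:
  moves:
    - [-0.004,0,0.03,0.003,0,0,-1]
    - [0,0,0.03,0,0,0,-1]
    - [0,0,0.03,0,0,0,-1]
    - [0,0,0.02,0,0,0,-1]
    - [0,0,0,0,0,0,-1]

```text
clock: 9.32
eef_pos: [0.5641, -0.1919, 0.3164]
tool_rot: [0.799, 0.599, -0.045, -0.03]
ft_force: [0.2, -0.5, -0.4]
width: 0.0095
```

```bash
python3 -c "
from h import *
th=np.radians(7); tip=np.array([.5145+.012,-.1915,.005]); 
plan(tip+.127*np.array([np.sin(th),0,np.cos(th)]),1.28,(0,th,0))
s,r,g=st(); a=r.apply([0,0,1]); print('tip',g+a*.127)
c=cams.snapshot('scene');crop(c,'pics/s7.png',210,160,50,50,6)
"
```

```text
t 9.32 grasp [ 0.5461 -0.1928  0.1501] psi 1.2893 z [-0.1074 -0.0055 -0.9942] w 0.0095 F [ 0.25 -0.48 -0.37] M [ 0.02 -0.14 -0.07] q [-0.399  0.548  1.583 -0.052  1.108 -0.09 ]
shift [0.0008 0.0003 0.0259] turn [0.0099 0.0007 0.0045]
t 9.32 grasp [ 0.5461 -0.1928  0.1501] psi 1.2893 z [-0.1074 -0.0055 -0.9942] w 0.0095 F [ 0.25 -0.48 -0.37] M [ 0.02 -0.14 -0.07] q [-0.399  0.548  1.583 -0.052  1.108 -0.09 ]
tip [ 0.53247938 -0.19352769  0.02384721]
```

View pics/s7.png

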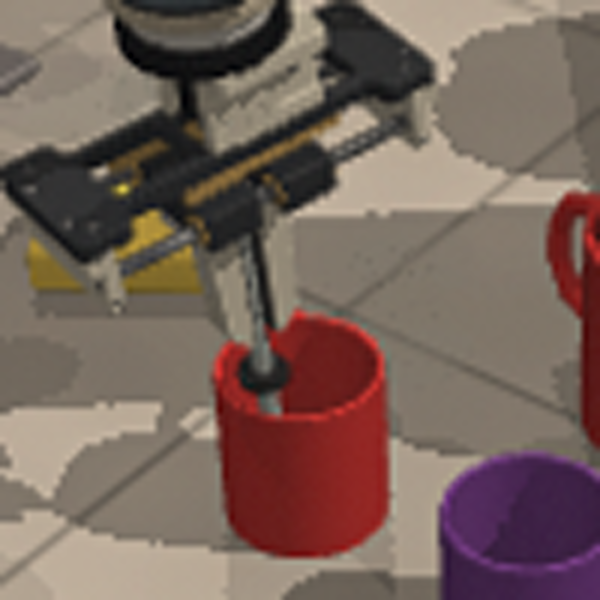

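carry_out:
  moves:
    - [-0.003,-0.009,0,0.004,0,0,-1]
    - [0,0,0.012,0,0,0,-1]
    - [0,0,0.005,0,0,0,-1]
    - [0,0,0,0,0,0,-1]

```text
clock: 9.88
eef_pos: [0.5556, -0.1925, 0.3065]
tool_rot: [0.799, 0.599, -0.046, -0.031]
ft_force: [-0.4, -0.0, 0.0]
width: 0.01
```

```bash
python3 -c "
from h import *
s,r,g=st(); a=r.apply([0,0,1]); print('tip',g+a*.127)
c=cams.snapshot('scene');crop(c,'pics/s8.png',210,160,50,50,6)
"
```

```text
t 9.88 grasp [ 0.5373 -0.1934  0.1402] psi 1.2892 z [-0.1098 -0.0053 -0.9939] w 0.01 F [-0.36 -0.03  0.04] M [-0.03 -0.17 -0.03] q [-0.405  0.549  1.611 -0.055  1.081 -0.094]
tip [ 0.52333131 -0.19402837  0.01398054]
```

View pics/s8.png

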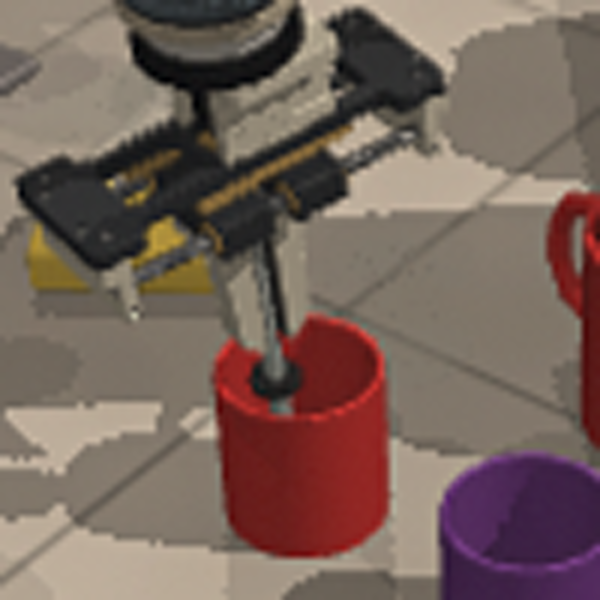

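carry_out:
  moves:
    - [0,0,0.006,0,0,0,-1]
    - [0,0,0.005,0,0,0,-1]
    - [0,0,0.002,0,0,0,-1]

```text
clock: 10.3
eef_pos: [0.5549, -0.1926, 0.2972]
tool_rot: [0.799, 0.599, -0.045, -0.03]
ft_force: [-0.3, 1.6, 14.5]
width: 0.0093
```

```bash
python3 -c "
from h import *
s,r,g=st(); a=r.apply([0,0,1]); print('tip',g+a*.127)
"
```

```text
t 10.3 grasp [ 0.5368 -0.1936  0.1309] psi 1.2893 z [-0.1083 -0.006  -0.9941] w 0.0093 F [-0.26  1.63 14.47] M [ 0.26  0.64 -0.01] q [-0.406  0.56   1.619 -0.055  1.061 -0.093]
tip [ 0.5230739  -0.1943915   0.00465294]
```

Tip is on the mug floor with 14 N. I'll back off slightly and release.

carry_out:
  moves:
    - [0,0,-0.002,0,0,0,-1]
    - [0,0,0,0,0,0,0]
    - [0,0,0,0,0,0,0]
    - [0,0,0,0,0,0,0]
    - [0,0,0,0,0,0,0]
    - [0,0,0,0,0,0,0]
    - [0,0,0,0,0,0,0]

```text
clock: 11.18
eef_pos: [0.5551, -0.1926, 0.2984]
tool_rot: [0.799, 0.599, -0.045, -0.03]
ft_force: [0.3, -0.1, 0.8]
width: 0.0467
```

```bash
python3 -c "
from h import *
s,r,g=st()
c=cams.snapshot('scene');crop(c,'pics/s9.png',210,160,50,50,6)
c=cams.snapshot('wrist');cv2.imwrite('pics/w9.png',c['color'][:,:,::-1])
"
```

```text
t 11.18 grasp [ 0.5369 -0.1936  0.1321] psi 1.2893 z [-0.1085 -0.0059 -0.9941] w 0.0467 F [ 0.34 -0.06  0.83] M [-0.04 -0.09  0.02] q [-0.406  0.558  1.618 -0.055  1.064 -0.093]
```

View pics/s9.png

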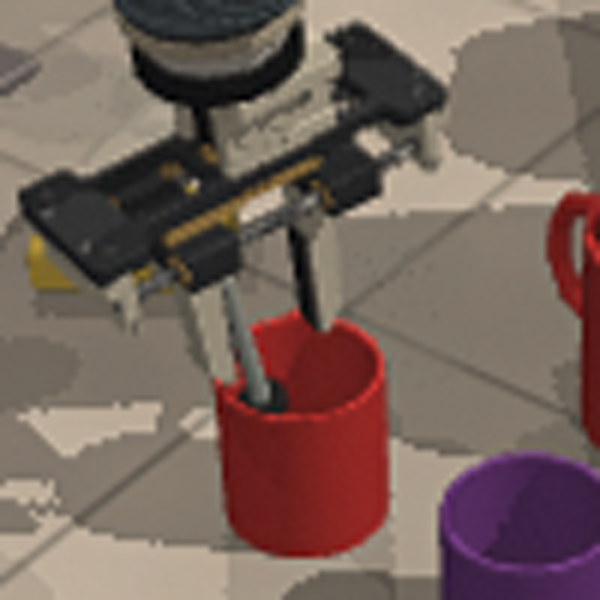

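View pics/w9.png

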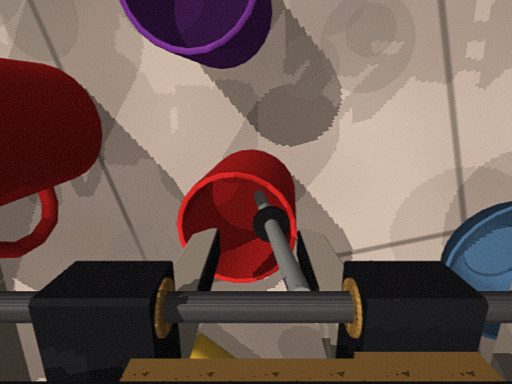

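carry_out:
  moves:
    - [0,0,0,0,0,0,1]
    - [0,0,0,0,0,0,1]
    - [0,0,0,0,0,0,1]
    - [0,0,-0.01,0,0,0,1]
    - [0,0,-0.02,0,0,0,1]
    - [0,0,-0.04,0,0,0,1]
    - [0,0,-0.06,0,0,0,1]
    - [0,0,-0.06,0,0,0,1]
    - [0,0,-0.03,0,0,0,1]

```text
clock: 12.4
eef_pos: [0.5732, -0.1913, 0.4715]
tool_rot: [0.799, 0.599, -0.045, -0.03]
ft_force: [0.1, 0.8, -0.6]
width: 0.0934
```

```bash
python3 -c "
from h import *
plan([.561,.162,.26],1.25)
c=cams.snapshot('scene');crop(c,'pics/s10.png',210,160,50,50,6)
c=cams.snapshot('wrist');cv2.imwrite('pics/w10.png',c['color'][:,:,::-1])
"
```

```text
t 12.4 grasp [ 0.5551 -0.1923  0.3052] psi 1.2892 z [-0.108  -0.0059 -0.9941] w 0.0934 F [ 0.14  0.84 -0.56] M [ 0.01 -0.11 -0.01] q [-0.392  0.413  1.395 -0.047  1.431 -0.1  ]
shift [ 0.4499 -0.1414  0.0576] turn [-0.0647  0.0241  0.0238]
```

View pics/s10.png

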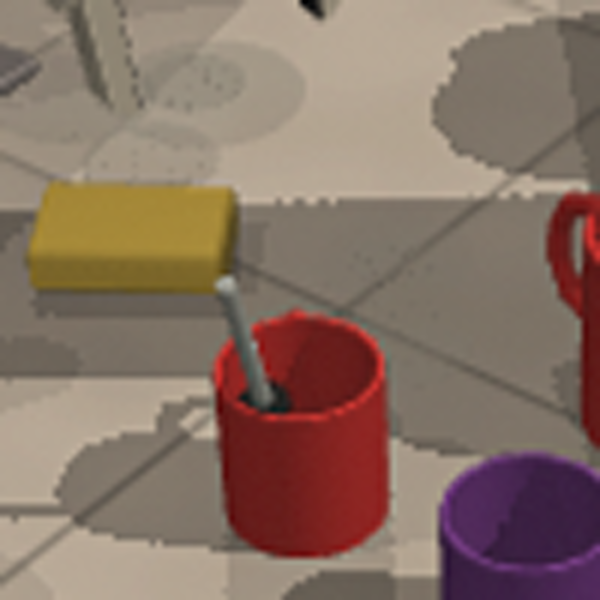

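View pics/w10.png

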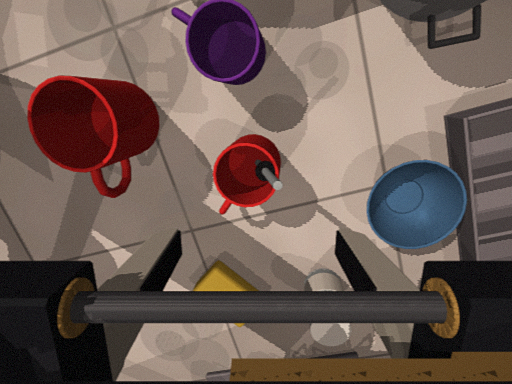

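The stirrer stands in the mug leaning on its wall, and the mug is upright. Now to the lid.

carry_out:
  moves:
    - [0.03,-0.01,0,-0.0324,0.012,0.012,1]
    - [0.057,-0.013,0,-0.0324,0.012,0.012,1]
    - [0.057,-0.012,0,0,0,0,1]
    - [0.057,-0.012,0,0,0,0,1]
    - [0.057,-0.012,0,0,0,0,1]
    - [0.057,-0.012,0,0,0,0,1]
    - [0.057,-0.012,0,0,0,0,1]
    - [0.057,-0.012,0,0,0,0,1]
    - [0,0,0,0,0,0,1]

```text
clock: 13.62
eef_pos: [0.6047, 0.1462, 0.4651]
tool_rot: [0.812, 0.584, -0.001, -0.001]
ft_force: [0.2, -0.2, -0.2]
width: 0.0926
```

```bash
python3 -c "
from h import *
plan([.561,.162,.25],1.25)
"
```

```text
t 13.62 grasp [0.6042 0.1461 0.2978] psi 1.2463 z [-3.3e-03 -3.0e-04 -1.0e+00] w 0.0926 F [ 0.16 -0.16 -0.15] M [-0.07 -0.09  0.01] q [0.162 0.435 1.377 0.    1.333 0.487]
shift [ 0.0015 -0.0618  0.0639] turn [-0.002   0.0008 -0.0023]
```

carry_out:
  moves:
    - [0.001,-0.04,0.02,-0.002,0.001,0,1]
    - [0,-0.021,0.024,0,0,0,1]
    - [0,0,0.02,0,0,0,1]
    - [0,0,0,0,0,0,1]

```text
clock: 14.12
eef_pos: [0.5604, 0.1593, 0.414]
tool_rot: [0.812, 0.583, -0.001, -0.0]
ft_force: [0.3, -0.3, 1.2]
width: 0.0929
```

```bash
python3 -c "
from h import *
plan([.561,.162,.111],1.25)
c=cams.snapshot('wrist');cv2.imwrite('pics/w11.png',c['color'][:,:,::-1]); print(P(c,[.561,.162,.118]))
h=cv2.cvtColor(c['color'],cv2.COLOR_RGB2HSV); m=((h[:,:,0]<14)&(h[:,:,1]>190)&(h[:,:,2]>140)).astype('uint8'); m[:120]=0;m[270:]=0;m[:,:200]=0;m[:,320:]=0
cs,_=cv2.findContours(m,0,2); k=max(cs,key=cv2.contourArea); e=cv2.fitEllipse(k);print(e,onz(c,e[0][0],e[0][1],.117))
"
```

```text
t 14.12 grasp [0.56   0.1591 0.2467] psi 1.2452 z [-0.0021 -0.0011 -1.    ] w 0.0929 F [ 0.33 -0.31  1.21] M [-0.04 -0.11  0.06] q [ 1.970e-01  4.010e-01  1.554e+00 -1.000e-03  1.189e+00  5.230e-01]
shift [ 4.00e-03 -1.00e-04  1.81e-01] turn [-0.0011  0.0011 -0.0031]
[[258.44480808 189.15477967]]
((258.3237609863281, 188.643310546875), (59.796504974365234, 60.31951141357422), 9.756742477416992) [0.56096673 0.16226469 0.117     ]
```

View pics/w11.png

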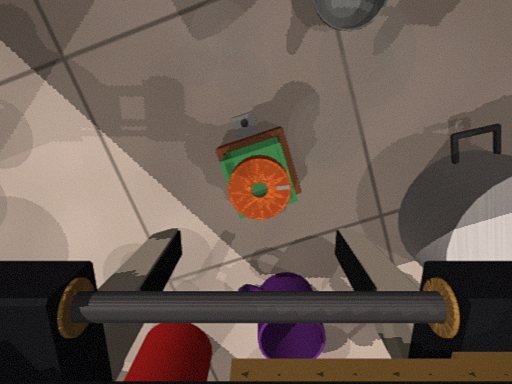

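The lid centre is at (258,189), matching my estimate of (0.561, 0.162). Descending.

carry_out:
  moves:
    - [0.004,0,0.03,0,0,0,1]
    - [0,0,0.04,0,0,0,1]
    - [0,0,0.04,0,0,0,1]
    - [0,0,0.03,0,0,0,1]
    - [0,0,0.02,0,0,0,1]
    - [0,0,0,0,0,0,1]

```text
clock: 14.92
eef_pos: [0.5662, 0.1599, 0.2952]
tool_rot: [0.813, 0.582, 0.003, 0.002]
ft_force: [-1.0, 0.9, -0.1]
width: 0.0927
```

```bash
python3 -c "
from h import *
plan([.561,.162,.111],1.25)
"
```

```text
t 14.93 grasp [0.5674 0.1599 0.1279] psi 1.2419 z [ 7.1e-03  4.0e-04 -1.0e+00] w 0.0927 F [-1.02  0.94 -0.11] M [-0.05 -0.04  0.01] q [ 1.960e-01  5.480e-01  1.645e+00 -1.000e-03  9.420e-01  5.260e-01]
shift [ 0.0004 -0.0076  0.0225] turn [ 0.0042 -0.0017 -0.0052]
```

carry_out:
  moves:
    - [0,-0.008,0.008,0.004,-0.001,0,1]
    - [0,0,0.009,0,0,0,1]
    - [0,0,0.004,0,0,0,1]

```text
clock: 15.3
eef_pos: [0.5608, 0.162, 0.2806]
tool_rot: [0.813, 0.582, 0.002, 0.0]
ft_force: [0.7, -0.7, 1.0]
width: 0.0932
```

```bash
python3 -c "
from h import *
plan([.561,.162,.111],1.25)
"
```

```text
t 15.3 grasp [0.5614 0.1623 0.1133] psi 1.2418 z [ 0.0036  0.0017 -1.    ] w 0.0932 F [ 0.74 -0.7   1.  ] M [-0.05 -0.07  0.02] q [2.010e-01 5.610e-01 1.665e+00 1.000e-03 9.110e-01 5.300e-01]
shift [0.     0.0002 0.0031] turn [ 0.0018 -0.0017 -0.0052]
```

carry_out:
  moves:
    - [0,0,0.002,0.0015,-0.001,0,-1]
    - [0,0,0,0,0,0,-1]
    - [0,0,0,0,0,0,-1]
    - [0,0,0,0,0,0,-1]
    - [0,0,0,0,0,0,-1]
    - [0,0,0,0,0,0,-1]
  grip_force: 55

```text
clock: 16.05
eef_pos: [0.5612, 0.162, 0.2794]
tool_rot: [0.813, 0.582, 0.001, 0.0]
ft_force: [1.0, -0.4, -0.8]
width: 0.0591
```

```bash
python3 -c "
from h import *
plan([.561,.162,.111],1.25)
"
```

```text
t 16.05 grasp [0.5615 0.1621 0.1121] psi 1.2418 z [ 0.002  0.001 -1.   ] w 0.0591 F [ 1.   -0.45 -0.75] M [ 0.   -0.11  0.01] q [2.010e-01 5.640e-01 1.665e+00 1.000e-03 9.110e-01 5.300e-01]
shift [-0.     -0.0002  0.0015] turn [ 0.001  -0.001  -0.0052]
```

carry_out:
  moves:
    - [0,0,0,0,0,-0.05,-1]
    - [0,0,0,0,0,-0.05,-1]
    - [0,0,0,0,0,-0.05,-1]

```text
clock: 16.42
eef_pos: [0.561, 0.1621, 0.2794]
tool_rot: [0.738, 0.675, 0.001, -0.0]
ft_force: [0.7, -1.4, -0.7]
width: 0.0594
```

```bash
python3 -c "
from h import *
plan([.561,.162,.112],2.38)
c=cams.snapshot('scene');crop(c,'pics/s12.png',305,225,45,45,6)
"
```

```text
t 16.43 grasp [0.5611 0.1624 0.1121] psi 1.4827 z [ 9.0e-04  1.7e-03 -1.0e+00] w 0.0594 F [ 0.68 -1.4  -0.73] M [-0.16 -0.04 -0.24] q [0.201 0.564 1.665 0.002 0.912 0.288]
shift [-0.0001  0.      0.0001] turn [ 0.001  -0.0008 -0.5713]
```

View pics/s12.png

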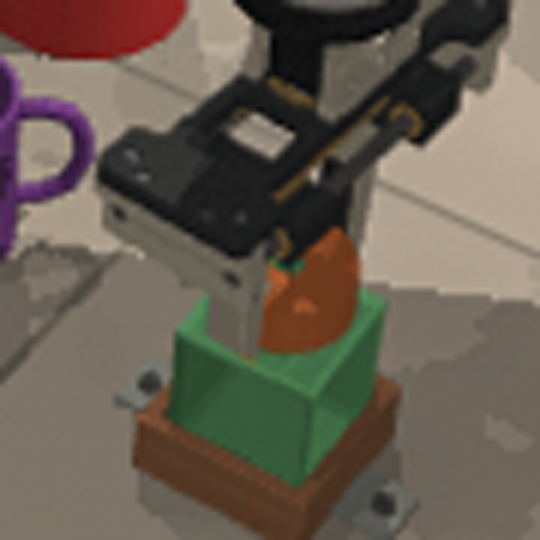

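carry_out:
  moves:
    - [0,0,0,0,0,-0.06,-1]
    - [0,0,0,0,0,-0.06,-1]
    - [0,0,0,0,0,-0.06,-1]
    - [0,0,0,0,0,-0.06,-1]
    - [0,0,0,0,0,-0.06,-1]
    - [0,0,0,0,0,-0.06,-1]
    - [0,0,0,0,0,-0.06,-1]

```text
clock: 17.35
eef_pos: [0.5608, 0.162, 0.2797]
tool_rot: [0.473, 0.881, 0.001, -0.001]
ft_force: [-0.8, 0.2, 5.0]
width: 0.0593
```

```bash
python3 -c "
from h import *
plan([.561,.162,.112],2.38)
c=cams.snapshot('wrist');cv2.imwrite('pics/w13.png',c['color'][:,:,::-1])
"
```

```text
t 17.35 grasp [0.5607 0.1624 0.1124] psi 2.1552 z [-7.0e-04  2.1e-03 -1.0e+00] w 0.0593 F [-0.77  0.16  5.04] M [-0.13  0.18 -0.13] q [ 0.201  0.563  1.665  0.003  0.914 -0.385]
shift [-0.0002  0.0002  0.0006] turn [ 0.0005 -0.0013 -0.1431]
```

View pics/w13.png

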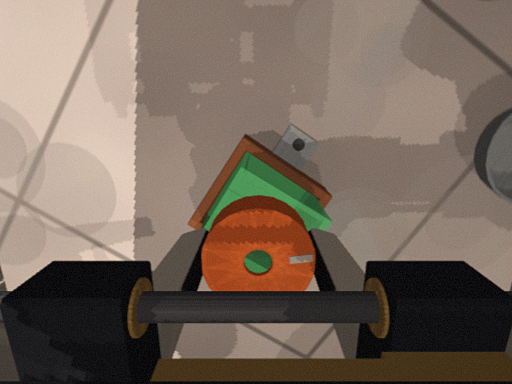

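carry_out:
  moves:
    - [0,0,0,0,0,-0.05,-1]
    - [0,0,0,0,0,-0.05,-1]
    - [0,0,0,0,0,-0.045,-1]
    - [0,0,0,0,0,0,-1]

```text
clock: 17.9
eef_pos: [0.5613, 0.1624, 0.2832]
tool_rot: [0.369, 0.929, 0.002, 0.001]
ft_force: [-2.3, -1.4, 6.4]
width: 0.0591
```

```bash
python3 -c "
from h import *
plan([.561,.162,.112],2.38)
c=cams.snapshot('wrist');cv2.imwrite('pics/w14.png',c['color'][:,:,::-1])
c=cams.snapshot('scene');crop(c,'pics/s14.png',305,225,45,45,6)
"
```

```text
t 17.9 grasp [0.5618 0.163  0.1159] psi 2.3851 z [ 0.003   0.0031 -1.    ] w 0.0591 F [-2.32 -1.36  6.42] M [-0.31  0.29  0.01] q [ 0.202  0.559  1.662  0.003  0.917 -0.614]
shift [-0.0001 -0.0007  0.0052] turn [0.0027 0.     0.0032]
```

View pics/w14.png

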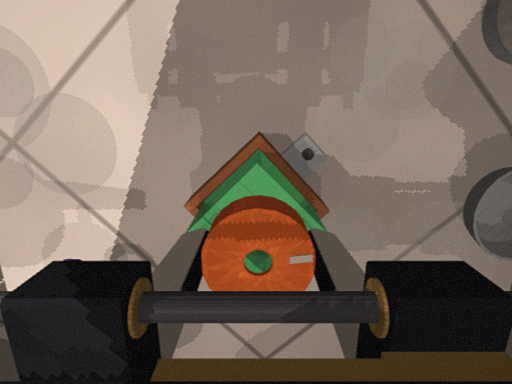

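View pics/s14.png

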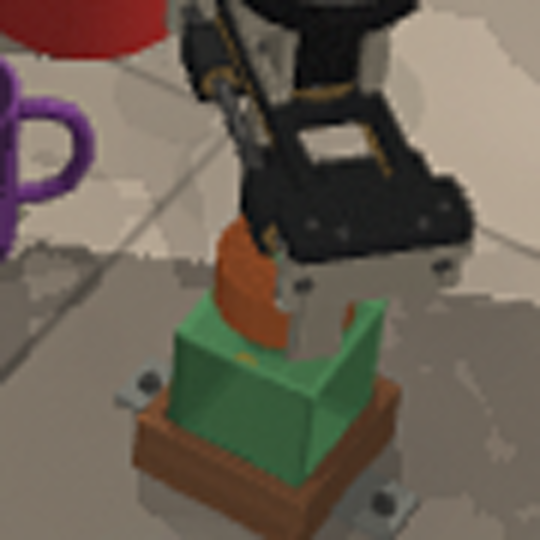

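Popped: rose about 3.5 mm and the torque is gone. Lifting gently.

carry_out:
  moves:
    - [0,0,-0.004,0,0,0,-1]
    - [0,0,-0.006,0,0,0,-1]
    - [0,0,0,0,0,0,-1]

```text
clock: 18.38
eef_pos: [0.5612, 0.1625, 0.2912]
tool_rot: [0.372, 0.928, 0.002, 0.001]
ft_force: [-0.4, 1.4, 0.0]
width: 0.0598
```

```bash
python3 -c "
from h import *
plan([.561,.162,.15],2.38)
c=cams.snapshot('scene');crop(c,'pics/s15.png',305,225,45,45,6)
"
```

```text
t 18.38 grasp [0.5617 0.163  0.1239] psi 2.3799 z [ 0.003   0.0031 -1.    ] w 0.0598 F [-0.44  1.38  0.03] M [ 0.   -0.15 -0.02] q [ 0.202  0.547  1.658  0.003  0.933 -0.609]
shift [-0.0002 -0.0005 -0.0348] turn [ 0.0028  0.     -0.    ]
```

View pics/s15.png

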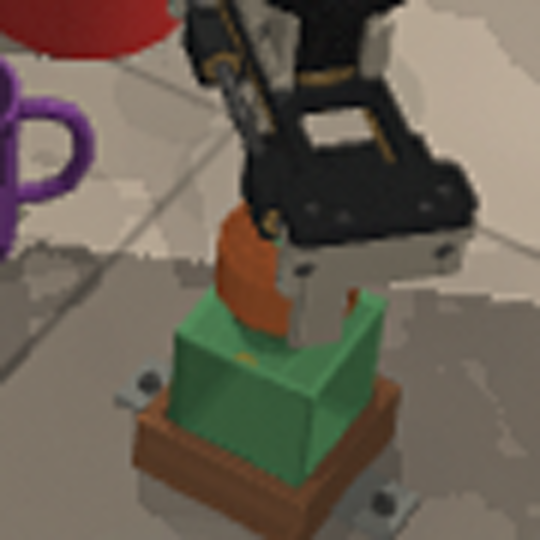

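Force is near zero and the jar stays down in the brace. Lifting the rest of the way.

carry_out:
  moves:
    - [0,0,-0.008,0,0,0,-1]
    - [0,0,-0.009,0,0,0,-1]
    - [0,0,-0.009,0.0015,0,0,-1]
    - [0,0,-0.009,0.0015,0,0,-1]
    - [0,0,0,0,0,0,-1]

```text
clock: 19.05
eef_pos: [0.5611, 0.1624, 0.3194]
tool_rot: [0.372, 0.928, -0.0, -0.0]
ft_force: [0.3, -0.0, 0.1]
width: 0.0597
```

```bash
python3 -c "
from h import *
plan([.561,.162,.15],2.38)
c=cams.snapshot('scene');crop(c,'pics/s16.png',305,225,45,45,6);cv2.imwrite('pics/s16f.png',c['color'][:,:,::-1])
c=cams.snapshot('wrist');cv2.imwrite('pics/w16.png',c['color'][:,:,::-1])
"
```

```text
t 19.05 grasp [0.5611 0.1623 0.1521] psi 2.3795 z [-4.e-04 -5.e-04 -1.e+00] w 0.0597 F [ 0.31 -0.04  0.12] M [ 0.01 -0.16 -0.03] q [ 2.020e-01  5.100e-01  1.639e+00 -1.000e-03  9.940e-01 -6.060e-01]
shift [-0.0002 -0.0005  0.0027] turn [-0.0004  0.     -0.0003]
```

View pics/s16.png

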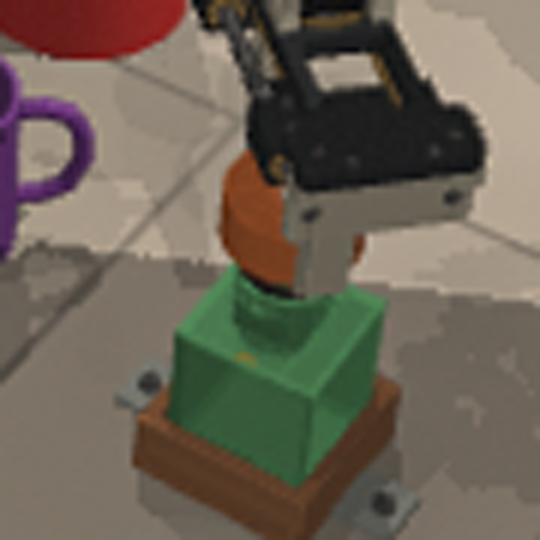

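View pics/s16f.png

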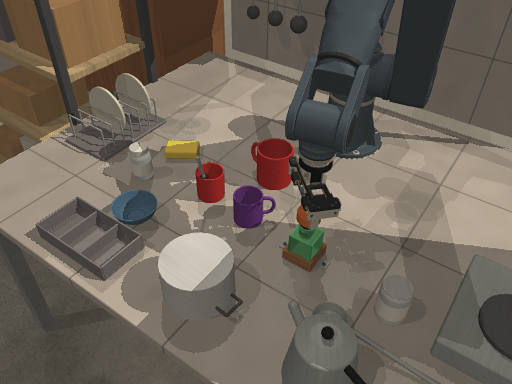

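View pics/w16.png

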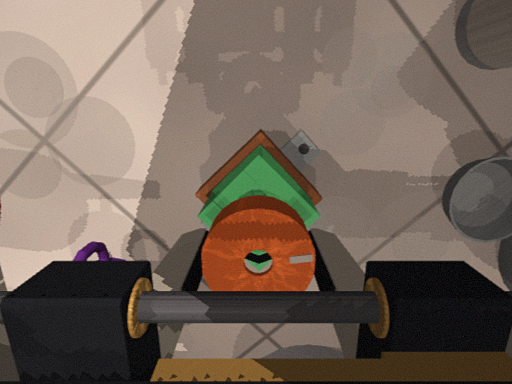

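```bash
python3 -c "
from h import *
s,r,g=st()
c=cams.snapshot('scene'); im=c['color'][:,:,::-1][180:270,260:350]; im=cv2.resize(im,None,fx=6,fy=6,interpolation=cv2.INTER_CUBIC)
a=np.linspace(0,2*np.pi,60)
for z,rr,col in ((.134,.03,(255,0,0)),(.158,.03,(255,0,0)),(.112,.02,(255,255,255))):
  p=P(c,np.c_[.561+rr*np.cos(a),.162+rr*np.sin(a),0*a+z]); q=((p-[260,180]+.5)*6-.5).round().astype(int)
  for u in q: cv2.circle(im,tuple(int(k) for k in u),1,col,-1)
cv2.imwrite('pics/s17.png',im)
"
```

```text
t 19.15 grasp [0.5608 0.1622 0.1513] psi 2.3796 z [-1.5e-03 -7.0e-04 -1.0e+00] w 0.0597 F [-0.59 -0.19 -0.57] M [ 0.05 -0.14  0.06] q [ 0.202  0.511  1.639 -0.     0.993 -0.606]
```

View pics/s17.png

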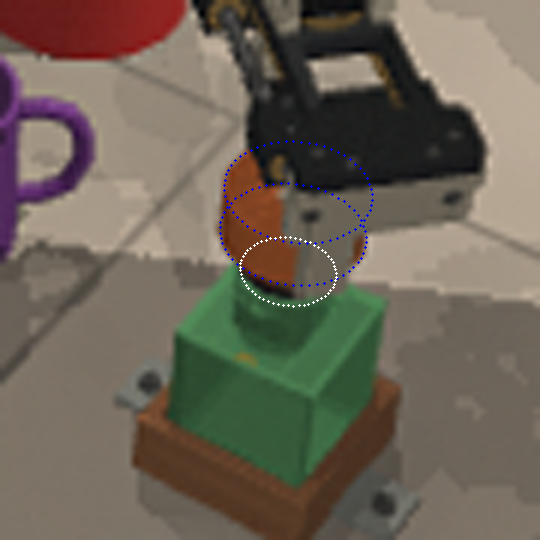

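The blue outlines for a lid about 21 mm above the mouth match the lid in the picture (lower edge near (290,285) in the crop), and the white outline matches the mouth. Handing in.

```bash
python3 -c "
from h import *
s,r,g=st(); print(np.abs(s['dq']).max()); print(robot.sign_off())"
```

```text
t 19.2 grasp [0.5607 0.1622 0.1512] psi 2.3795 z [-1.8e-03 -7.0e-04 -1.0e+00] w 0.0595 F [ 0.76 -0.58 -0.3 ] M [-0.01 -0.18 -0.03] q [ 0.202  0.511  1.639 -0.     0.993 -0.606]
0.0032998174586345826
the job is handed in; nothing more can be done
None
```

I pulled the stirrer out of the lid and stood it in the small red mug. I then turned the lid about 1.14 rad anticlockwise until the seal popped it up, lifted it straight up, and handed the job in at 19.2 s of the 45 s allowed.

- **Lid:** it is held about 21 mm above the jar's mouth. It is level to within about 2 mrad, and the wrist force is within about 1 N of zero. The outlines I projected for that height match the scene picture to about 1–2 mm.
- **Turning:** the lid did not slip in the grip. At the pop the tool rose about 3.5 mm and the turning torque fell to zero.
- **Jar:** it stayed down in its brace throughout.
- **Stirrer and mug:** the mug is upright, and the stirrer leans on its inside wall. I pressed the tip onto the mug floor with about 14 N before letting go.
- **Other things:** they look unmoved in the final scene picture. I did not measure their positions again.

No check failed or disagreed. The sign-off gave no verdict.

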